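Line up the seasoning board by height

TASK

Line up the pepper mill, the red-lidded spice jar, the food tin and the little steel cup on the board in order of height, each standing upright in the middle of its own cork spot: the tallest on the spot next to the vacuum flask, then shorter and shorter, so the shortest ends up next to the tea carton. Leave the flask and the carton where they are, and knock nothing over.

Things in the scene. Friction and masses are not known exactly. Their poses are not given: they have to be found in the camera images.
- mill: dark turned-wood pepper mill, 58 mm across, 170 mm tall, the tallest of the four things to line up; its rounded head (49 mm across) is from 123 to 159 mm up, with a small 12 mm knob on top. Origin: centre of its underside, z up. Round, any yaw. Stands loose on the worktop at the start.
- spice: slim clear spice jar with a broad red screw lid, 45 mm across, 106 mm tall, lid from 85 mm up; second tallest. Origin: centre of its underside, z up. Round, any yaw. Loose.
- tin: closed printed food tin with bare metal ends, 57 mm across, 72 mm tall, straight-sided; third tallest. Origin: centre of its underside, z up. Round, any yaw. Loose.
- cup: small open plain steel measuring cup without handle, 45 mm across, 41 mm tall, straight-sided; the shortest. Origin: centre of its underside, z up. Round, any yaw. Loose.
- flask: bystander: slim pale vacuum flask with a black cap, 67 mm across, 174 mm tall, loose on the worktop just beyond one end of the board (either end, it varies), 108 mm from the nearest spot. It marks the tall end of the row. Not to be moved. Origin: centre of its underside, z up. 
- tea_box: bystander: closed red rectangular carton, 69 x 133 mm and 66 mm tall, loose on the worktop just beyond the other end of the board, its long side across the row, 108 mm from the nearest spot. Not to be moved. Origin: centre of its underside, z up. 
- spot_1: round cork spot number 1 of 4, counted from the left end of the board as the robot sees it; 76 mm across, 3 mm thick, fixed on a fixed wooden board (110 x 390 mm, 12 mm thick). All four are alike, in a straight row, 95 mm apart centre to centre. Origin: centre of the disc's underside, on the board's top 12 mm above the worktop, so things stand 3 mm above it; x points across the board, away from the robot, y along the row to the left.
- spot_2: round cork spot number 2 of 4, counted from the left end of the board as the robot sees it; 76 mm across, 3 mm thick, fixed on a fixed wooden board (110 x 390 mm, 12 mm thick). All four are alike, in a straight row, 95 mm apart centre to centre. Origin: centre of the disc's underside, on the board's top 12 mm above the worktop, so things stand 3 mm above it; x points across the board, away from the robot, y along the row to the left.
- spot_3: round cork spot number 3 of 4, counted from the left end of the board as the robot sees it; 76 mm across, 3 mm thick, fixed on a fixed wooden board (110 x 390 mm, 12 mm thick). All four are alike, in a straight row, 95 mm apart centre to centre. Origin: centre of the disc's underside, on the board's top 12 mm above the worktop, so things stand 3 mm above it; x points across the board, away from the robot, y along the row to the left.
- spot_4: round cork spot number 4 of 4, counted from the left end of the board as the robot sees it; 76 mm across, 3 mm thick, fixed on a fixed wooden board (110 x 390 mm, 12 mm thick). All four are alike, in a straight row, 95 mm apart centre to centre. Origin: centre of the disc's underside, on the board's top 12 mm above the worktop, so things stand 3 mm above it; x points across the board, away from the robot, y along the row to the left.
Things that resemble listed ones, but are neither listed nor needed, are in the scene too. What is shaped like the tin but yellow is not meant.

How it is judged (in metres and radians):
At the end, for the whole second after the job is handed in: All four things stand upright (within 0.1 rad) and still on the cork spots, each within 15 mm of its spot's centre and resting on it: mill on the spot next to the flask, then spice jar, tin, and the cup on the spot next to the tea carton (((horizontal distance between flask and spot_1 below 0.16 m and horizontal distance between mill and spot_1 below 0.015 m and horizontal distance between spice and spot_2 below 0.015 m and horizontal distance between tin and spot_3 below 0.015 m and horizontal distance between cup and spot_4 below 0.015 m) or (horizontal distance between flask and spot_4 below 0.16 m and horizontal distance between mill and spot_4 below 0.015 m and horizontal distance between spice and spot_3 below 0.015 m and horizontal distance between tin and spot_2 below 0.015 m and horizontal distance between cup and spot_1 below 0.015 m)) and z of mill in the frame of spot_1 between -0.002 and 0.008 m and angle between each of mill, spice, tin, cup's own z axis and vertical below 0.1 rad and linear speed of each of mill, spice, tin, cup below 0.02 m/s and z of spice in the frame of spot_1 between -0.002 and 0.008 m and z of tin in the frame of spot_1 between -0.002 and 0.008 m and z of cup in the frame of spot_1 between -0.002 and 0.008 m); the robot touches nothing.
It fails at once if the flask or the tea carton was shifted by more than 30 mm (distance of any of flask, tea_box from where it was at the start of the episode above 0.03 m).
It fails at once if one of the things was knocked over (angle between any of mill, spice, tin, cup, flask, tea_box's own z axis and vertical above 0.7 rad).
It also fails if it takes over 109 s, if anything falls off the work surface, if the arm or the gripper's body presses on something with over 40 N, if the wrist force passes 120 N, or if a joint passes its speed limit or range.

ROBOT

A 6-joint arm with a two-finger parallel gripper is mounted at the origin on a cart in front of the work surface, level with it; the furniture and walls round the work are solid. World frame = base frame: x ahead of the robot, y to its left, z up, the work surface at z = 0. Lengths are in m, angles in degrees, forces in N, time in s.
With the tool pointing down it reaches from about 0.25 to 0.725 m from the base axis. Payload 9.7 kg.
Tool frame: the origin (TCP) lies at the very end of the fingers, on their centre line; the grasp point (between the pads) lies grasp_offset behind it (grasp_offset is the distance from the TCP to the grasp point, in m); z points along the fingers, y is the line along which they close (so a half turn about z gives the same grasp; the last joint's range is limited). The gripper opens to 85 mm and grips with 20 to 120 N. Pads are 22 mm wide; open, the fingers measure 114 mm over their backs; the gripper's body (76 mm by 85 mm) begins 54 mm behind the grasp point. The pads swing forward as they close: fully open they stand 13 mm farther back than shut.
Start: joints at [-66.119, 4.979, 10.078, 95.1, 0, 90], TCP at [0.223, -0.503, 0.231] pointing down, gripper open.
Joint ranges: [-179.16, 179.16], [-48.56, 103.87], [-65.8, 70.77], [-126.05, 130.52], [-82.76, 87.17], [-180, 180]. Speed limits (degrees/s): [127.2, 127.2, 147.25, 180, 180, 180].

INTERFACE

Orientations are given as [roll, pitch, yaw] about the fixed x, y, z axes, in that order (R = Rz(yaw) Ry(pitch) Rx(roll)).
In Python, from workcell import get_obs, camera, calibration, job_done, recognise, cut_out, mark_of, grasp_offset gives the robot as it stands.
- The arm moves only by the tool servo_tool, never from a script. Its argument "moves" is a list of rows, each a list of 3 entries, a list of its own where there are three numbers: the turn, a rotation vector about the tool's x, y, z in degrees, then the shift along the tool's x, y, z in m, then the opening in per cent of the stroke, from 0 (shut) to 100 (fully open). In form: [[[ax, ay, az], [x, y, z], claw], ...]. A call has 1 to 12 rows; each row shifts and turns the commanded pose from where the row before left it, along the tool's axes as they then stand; what a row does not reach is not made up. A row lasts 1/10 s, in which the tool goes at most 50 mm and 8.59 degrees, less where a joint would pass 70% of its speed; a pose out of reach is approached as far as the arm can. A call is refused whole if a number of a shift passes 0.05 or a number of a turn 8.59, either way. A call with a gripper value outside its range is refused whole. The fingers move at their own pace and stop on an object; "force" is the grip in N (left out, the last holds). Time passes only in rows, so rows that do not move let the fingers close. It gives the time, the measured TCP pose, the force, the opening and the grip force at its end, in the units of the state.
- get_obs(): the state, without advancing time (a new reading comes with each control period).
- camera(name): name is "scene" or "side" or "wrist"; returns (picture, depth): 400x640x3 uint8, red, green, blue; 400x640 float32, m along the optical axis (not along the pixel's ray), 0 where there is no reading.
- calibration(name): a dict with "camera_matrix" (3x3 intrinsics, pixels), "R" (3x3) and "t" (3): a world point X has camera coordinates R X + t. Camera axes: x right, y down, z forward; pixel columns grow to the right and rows downward; lengths in m; the calibration is good to about 2 mm. A picture is of the moment at which its call begins: read the wrist's pose just before it. calibration takes no time and is no camera call; for the wrist camera it gives the pose at the moment of the call.
- job_done(): hands the job in; it is judged then, once.
Trained networks look in the newest picture that a camera, given by its name, has taken for a name from the list of things; names that differ only in an ending like _2 or _b are one class to them, and where a whole thing is asked for, a point or a joint stands for the part that bears it (a point fixed in the world has none). Each returns a list of dicts, best first, with "score" (0 to 1); they miss things now and then, are a little off and sometimes report something else, mostly with a low value. They report only what shows in the picture. A call takes as long as a camera call. They do not tell look-alikes from the thing itself.
- recognise(name, camera): "xyz" ([x, y, z] in m, in the coordinates of the camera as it stood for that picture, good to about 4 mm: the middle of the surface that is visible of it).
- cut_out(name, camera): "mask" (400x640 bool, what is visible of it).
- mark_of(name, camera): "xyz" ([x, y, z] in m, in the coordinates of the camera as it stood for that picture, good to about 4 mm: a listed point, or the origin of a listed thing).
The state is a dict: "time": time; "q": joint angles; "qd": joint speeds; "joint_efforts": joint torques, N m; "ee_pos": TCP position; "tcp_rot": TCP orientation; "wrist_force": force on the tool from outside, world axes, zero at the start; "torque": the same for the moment, N m; "opening": finger opening in m; "grasp_force": force on a finger pad.
Only numpy, scipy, OpenCV 4.12 (cv2) and the standard library are available. Lean on these libraries where they do the work, as an engineer would, in place of code of your own. Each camera call takes 0.05 s, during which the arm holds its last target. There are 200 camera calls.

## Working session

There is one attempt and no reset: what is moved stays moved. The work goes in short steps, Python scripts to look and compute and a tool call to move; the robot and the scene stay as the last step left them, time stands still between calls to the robot, and variables do not carry over. Pictures are saved under pics/ and viewed, at most 14 in all, crops included, and the job is handed in when it is done.

Besides the shell and the picture viewer there is one more tool, called by a JSON object that holds its "name" and its "arguments". servo_tool: Moves the arm, as the interface text tells. Its arguments: {"type":"object","properties":{"moves":{"type":"array"},"force":{"type":"number"}},"required":["moves"]}

```bash
mkdir -p pics; ls
cat > h.py <<'E'
import numpy as np, cv2
from workcell import *
def snap(n,f=None):
    c=calibration(n); p,d=camera(n)
    if f: cv2.imwrite('pics/'+f,p[:,:,::-1])
    return p,d,c
def world(c,x): return np.array(c['R']).T@(np.array(x)-np.array(c['t']))
def cloud(c,d,m=None):
    K=np.array(c['camera_matrix']); v,u=np.nonzero((d>0) if m is None else (m&(d>0)))
    z=d[v,u]; X=np.stack([(u-K[0,2])/K[0,0]*z,(v-K[1,2])/K[1,1]*z,z])
    return (np.array(c['R']).T@(X-np.array(c['t'])[:,None])).T
E
python3 - <<'E'
from h import *
o=get_obs();print(o['time'],o['ee_pos'],o['tcp_rot'],o['opening'],grasp_offset)
for cam in ['scene','side']:
    p,d,c=snap(cam,cam+'0.png')
    for n in ['mill','spice','tin','cup','flask','tea_box','spot_1']:
        for r in mark_of(n,cam): print(cam,n,round(r['score'],2),world(c,r['xyz']).round(3))
E
```

```text
pics
0.0 [ 0.22256575 -0.50268559  0.23057524] [-1.79920922e+02 -1.55854147e-04  2.38812636e+01] 0.08531223462892444 0.0187
scene mill 0.69 [ 0.431  0.124 -0.003]
scene spice 0.85 [ 0.461 -0.111  0.   ]
scene tin 0.93 [ 0.35  -0.313 -0.001]
scene tin 0.56 [ 0.463 -0.306  0.001]
scene cup 0.83 [0.436 0.336 0.   ]
scene flask 0.55 [ 0.628 -0.274  0.002]
scene tea_box 0.93 [ 0.686  0.227 -0.   ]
scene spot_1 0.81 [0.671 0.119 0.012]
scene spot_1 0.8 [ 0.634 -0.161  0.012]
scene spot_1 0.67 [ 0.645 -0.066  0.009]
scene spot_1 0.61 [0.662 0.025 0.012]
side mill 0.67 [ 0.437  0.126 -0.001]
side spice 0.81 [ 0.462 -0.11  -0.007]
side tin 0.97 [ 0.352 -0.307 -0.004]
side tin 0.59 [ 0.47  -0.31  -0.002]
side cup 0.56 [ 0.437  0.335 -0.003]
side flask 0.64 [ 0.623 -0.268 -0.003]
side flask 0.3 [0.66  0.028 0.012]
side tea_box 0.61 [ 0.682  0.228 -0.005]
side spot_1 0.82 [0.668 0.125 0.008]
side spot_1 0.58 [ 0.637 -0.165  0.008]
side spot_1 0.52 [0.66  0.028 0.012]
```

View pics/scene0.png

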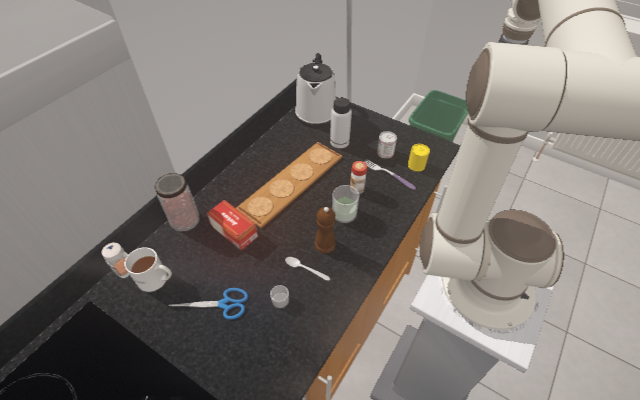

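View pics/side0.png

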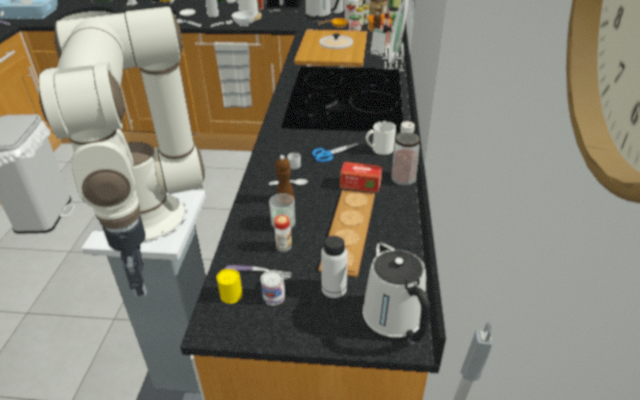

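Run:
```python
from h import *
for cam in ['scene','side']:
    p,d,c=snap(cam)
    X=cloud(c,d)
    print(cam,'cam pos',world(c,[0,0,0]).round(2))
    for n,(x,y),h in [('mill',(.433,.125),.159),('spice',(.461,-.11),.106),('tin',(.351,-.31),.072),('tin2',(.466,-.308),.072),('cup',(.436,.336),.041),('flask',(.626,-.271),.174),('tea',(.685,.227),.066)]:
        q=X[np.hypot(X[:,0]-x,X[:,1]-y)<.06]; t=q[(q[:,2]>h-.006)&(q[:,2]<h+.015)]
        if len(t)>3:
            (cx,cy),r=cv2.minEnclosingCircle(t[:,:2].astype(np.float32)); print(n,len(t),round(cx,4),round(cy,4),'dia',round(2*r,3),'zmax',q[:,2].max().round(3))
    for n in ['tin']:
        for r in cut_out(n,cam):
            print(n,r['score'].__round__(2),p[r['mask']].mean(0).round(),cloud(c,d,r['mask']).mean(0).round(3))
    # spots
    for r in cut_out('spot_1',cam):
        q=cloud(c,d,r['mask'])[:,:2].astype(np.float32); (cx,cy),rr=cv2.minEnclosingCircle(q); print('spot',round(cx,4),round(cy,4),round(2*rr,3))
```

```text
scene cam pos [0.09 0.68 0.98]
mill 115 0.427 0.1273 dia 0.04 zmax 0.171
spice 129 0.4606 -0.1082 dia 0.048 zmax 0.111
tin 180 0.3469 -0.3129 dia 0.061 zmax 0.076
tin2 168 0.4638 -0.3096 dia 0.062 zmax 0.076
cup 61 0.4361 0.3313 dia 0.047 zmax 0.046
flask 147 0.6208 -0.2664 dia 0.055 zmax 0.178
tea 747 0.6848 0.2267 dia 0.12 zmax 0.071
tin 0.71 [169. 161. 156.] [ 0.457 -0.298  0.05 ]
tin 0.63 [197. 173.  55.] [ 0.344 -0.301  0.05 ]
spot 0.6705 0.1202 0.084
spot 0.6568 0.0272 0.079
spot 0.6441 -0.0702 0.085
spot 0.6361 -0.1625 0.082
side cam pos [ 0.69 -1.24  1.04]
mill 43 0.4326 0.1197 dia 0.033 zmax 0.169
spice 123 0.4646 -0.1123 dia 0.048 zmax 0.109
tin 201 0.3502 -0.3152 dia 0.06 zmax 0.075
tin2 219 0.4666 -0.3109 dia 0.059 zmax 0.074
cup 18 0.4385 0.3322 dia 0.05 zmax 0.041
flask 229 0.6238 -0.2722 dia 0.055 zmax 0.175
tea 281 0.6851 0.2271 dia 0.12 zmax 0.07
tin 0.96 [204. 186.   0.] [ 0.354 -0.326  0.047]
tin 0.86 [158. 156. 158.] [ 0.467 -0.324  0.049]
tin 0.47 [214. 174. 116.] [ 0.654 -0.064  0.013]
spot 0.66 0.0228 0.077
spot 0.6725 0.1219 0.085
spot 0.6544 -0.069 0.078
spot 0.6624 -0.1636 0.049
spot 0.6317 -0.2024 0.207
```

The scene view shows the mill at (325,230), spice at (358,177), the real (grey) tin at (387,145), the yellow look-alike at (419,157), the cup at (279,296), the flask at (341,122) and the carton at (232,223). The flask stands at the right end, so the order is mill to spot 4, spice to spot 3, tin to spot 2 and cup to spot 1. I'll turn the tool so it closes across the board.

{"name": "servo_tool", "arguments": {"moves": [[[0, 0, -8.4], [0, 0, 0], 100], [[0, 0, -8.4], [0, 0, 0], 100], [[0, 0, -8.4], [0, 0, 0], 100], [[0, 0, -8.4], [0, 0, 0], 100], [[0, 0, -8.4], [0, 0, 0], 100], [[0, 0, -8.4], [0, 0, 0], 100], [[0, 0, -8.4], [0, 0, 0], 100], [[0, 0, 0], [0, 0, 0], 100]], "force": 30}}

```text
time: 1.9
ee_pos: [0.2227, -0.5029, 0.2313]
tcp_rot: [-180.0, -0.0, 82.8]
wrist_force: [0.9, 0.3, 0.2]
opening: 0.0853
grasp_force: 0.0
```

```bash
cat >> h.py <<'E'
from scipy.spatial.transform import Rotation as Ro
def go(t):
    o=get_obs(); R=Ro.from_euler('xyz',o['tcp_rot'],degrees=True)
    print('t',round(o['time'],2),'pos',np.round(o['ee_pos'],4),'rot',np.round(o['tcp_rot'],1),'-> tool shift',R.inv().apply(np.array(t)-o['ee_pos']).round(4))
E
python3 - <<'E'
from h import *
go([.432,.04,.25]); print(get_obs()['q'])
c=calibration('wrist'); print(world(c,[0,0,0]),c['R'][2])
E
```

```text
t 1.9 pos [ 0.2227 -0.5029  0.2313] rot [-180.    -0.    82.8] -> tool shift [ 0.5648  0.1397 -0.0187]
[-6.61194618e+01  4.97952520e+00  1.00777985e+01  9.50997457e+01
  6.34499604e-04  3.10712842e+01]
[ 0.23305094 -0.41887959  0.37388359] [-0.03924745 -0.32203065 -0.94591538]
```

{"name": "servo_tool", "arguments": {"moves": [[[0, 0, 0], [0.05, 0.0108, -0.002], 100], [[0, 0, 0], [0.05, 0.0108, -0.002], 100], [[0, 0, 0], [0.05, 0.0108, -0.002], 100], [[0, 0, 0], [0.05, 0.0108, -0.002], 100], [[0, 0, 0], [0.05, 0.0108, -0.002], 100], [[0, 0, 0], [0.05, 0.0108, -0.002], 100], [[0, 0, 0], [0.05, 0.0108, -0.002], 100], [[0, 0, 0], [0.05, 0.0108, -0.002], 100], [[0, 0, 0], [0.05, 0.0108, -0.002], 100], [[0, 0, 0], [0.05, 0.0108, -0.002], 100], [[0, 0, 0], [0.047, 0.0108, 0], 100], [[0, 0, 0], [0, 0, 0], 100]]}}

```text
time: 3.1
ee_pos: [0.4072, 0.018, 0.2505]
tcp_rot: [-180.0, -0.1, 82.8]
wrist_force: [-1.3, -0.9, -0.5]
opening: 0.0853
grasp_force: 0.0
```

Run:
```python
from h import *
go([.432,.123,.25])
p,d,c=snap('wrist','w1.png')
for f in (mark_of,recognise):
    for r in f('mill','wrist'): print(round(r['score'],2),world(c,r['xyz']).round(4))
X=cloud(c,d); q=X[np.hypot(X[:,0]-.432,X[:,1]-.123)<.05]
for lo,hi in [(.13,.155),(.155,.162),(.163,.18)]:
    t=q[(q[:,2]>lo)&(q[:,2]<hi)]
    if len(t)>5: print(lo,len(t),cv2.minEnclosingCircle(t[:,:2].astype(np.float32)),t[:,2].max())
```

```text
t 3.1 pos [0.4072 0.018  0.2505] rot [-1.80e+02 -1.00e-01  8.28e+01] -> tool shift [0.1073 0.0115 0.0006]
0.82 [ 0.4326  0.1263 -0.0017]
0.73 [0.4283 0.1267 0.1521]
0.13 1887 ((0.43247076869010925, 0.1288580745458603), 0.024921735748648643) 0.1549880619249625
0.155 1320 ((0.432363897562027, 0.12868733704090118), 0.016987459734082222) 0.16038166816135646
0.163 261 ((0.4316779375076294, 0.12398029863834381), 0.0032884657848626375) 0.17127782708443715
```

View pics/w1.png

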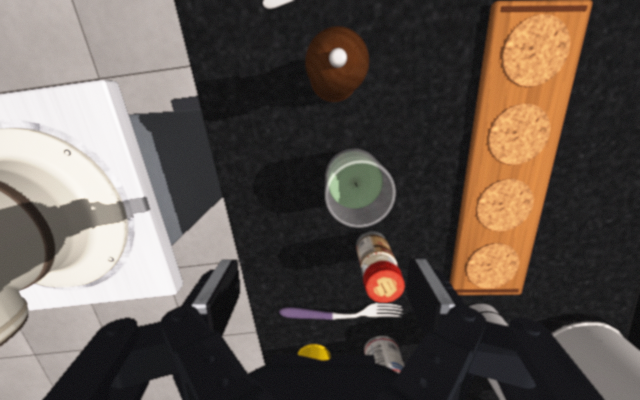

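The wrist view shows the mill at (338,62), a glass at (360,190), the spice jar at (380,280) and all four cork spots at (535,48), (518,133), (504,205) and (492,265). I'll measure the spots from here.

Run:
```python
from h import *
p,d,c=snap('wrist')
for i in range(2):
  ms=cut_out('spot_1','wrist'); P=[]
  for r in ms:
    m=r['mask'].astype(np.uint8); ct=max(cv2.findContours(m,0,1)[0],key=cv2.contourArea)
    (u,v),ax,_=cv2.fitEllipse(ct); K=np.array(c['camera_matrix']); ray=np.array(c['R']).T@np.array([(u-K[0,2])/K[0,0],(v-K[1,2])/K[1,1],1]); o=world(c,[0,0,0])
    w=o+ray*(.015-o[2])/ray[2]; P.append(w); print(round(r['score'],2),w.round(4),m.sum(),np.round(ax,0))
  break
X=cloud(c,d)
for n,(x,y),lo,hi in [('spice',(.4625,-.11),.1,.115),('glass',(.45,.02),.05,.15)]:
    q=X[np.hypot(X[:,0]-x,X[:,1]-y)<.06]; t=q[(q[:,2]>lo)&(q[:,2]<hi)]
    print(n,cv2.minEnclosingCircle(t[:,:2].astype(np.float32)),q[:,2].max())
```

```text
0.94 [0.6697 0.1258 0.015 ] 3750 [61. 77.]
0.82 [ 0.6363 -0.1568  0.015 ] 1824 [42. 54.]
0.74 [0.6583 0.0314 0.015 ] 2940 [54. 67.]
0.67 [ 0.6476 -0.0624  0.015 ] 2344 [48. 60.]
spice ((0.4628852605819702, -0.10668912529945374), 0.02260012738406658) 0.10880002820562698
glass ((0.4458127021789551, 0.0011797480983659625), 0.03813517093658447) 0.34581758351777975
```

{"name": "servo_tool", "arguments": {"moves": [[[0, 0, 0], [0.04, 0.005, 0], 100], [[0, 0, 0], [0.04, 0.005, 0], 100], [[0, 0, 0], [0.03, 0.001, 0], 100], [[0, 0, 0], [0, 0, 0], 100]]}}

```text
time: 3.75
ee_pos: [0.4316, 0.1219, 0.2505]
tcp_rot: [-180.0, -0.0, 82.6]
wrist_force: [-0.3, -0.4, -0.1]
opening: 0.0857
grasp_force: 0.0
```

Run:
```python
from h import *
go([.432,.125,.122])
```

```text
t 3.75 pos [0.4316 0.1219 0.2505] rot [-180.    -0.    82.6] -> tool shift [0.0031 0.     0.1285]
```

{"name": "servo_tool", "arguments": {"moves": [[[0, 0, 0], [0.003, 0, 0.03], 100], [[0, 0, 0], [0, 0, 0.04], 100], [[0, 0, 0], [0, 0, 0.04], 100], [[0, 0, 0], [0, 0, 0.021], 100], [[0, 0, 0], [0, 0, 0], 100], [[0, 0, 0], [0, 0, 0], 0], [[0, 0, 0], [0, 0, 0], 0], [[0, 0, 0], [0, 0, 0], 0], [[0, 0, 0], [0, 0, 0], 0], [[0, 0, 0], [0, 0, 0], 0], [[0, 0, 0], [0, 0, 0], 0], [[0, 0, 0], [0, 0, 0], 0]], "force": 35}}

```text
time: 4.95
ee_pos: [0.4324, 0.1243, 0.1219]
tcp_rot: [179.8, -0.1, 82.7]
wrist_force: [-1.7, 0.4, 6.0]
opening: 0.0472
grasp_force: 35.2
```

Run:
```python
from h import *
go([.432,.125,.118]); o=get_obs(); print(o['opening'],o['grasp_force'],o['wrist_force'])
```

```text
t 4.95 pos [0.4324 0.1243 0.1219] rot [ 1.798e+02 -1.000e-01  8.270e+01] -> tool shift [ 0.0007 -0.0005  0.0039]
0.047211054611632546 35.249499769415706 [-1.65307223  0.41546911  6.00806062]
```

{"name": "servo_tool", "arguments": {"moves": [[[0, 0, 0], [0, 0, -0.025], 0], [[0, 0, 0], [0, 0, -0.04], 0], [[0, 0, 0], [0, 0, -0.035], 0], [[0, 0, 0], [0, 0, 0], 0], [[0, 0, 0], [0, 0, 0], 0]]}}

```text
time: 5.45
ee_pos: [0.432, 0.1241, 0.2206]
tcp_rot: [179.9, -0.0, 82.7]
wrist_force: [0.0, 0.9, -2.3]
opening: 0.0466
grasp_force: 37.1
```

{"name": "servo_tool", "arguments": {"moves": [[[0, 0, 0], [-0.012, 0.012, 0], 0], [[0, 0, 0], [-0.023, 0.022, 0], 0], [[0, 0, 0], [-0.03, 0.027, 0], 0], [[0, 0, 0], [-0.03, 0.027, 0], 0], [[0, 0, 0], [-0.03, 0.027, 0], 0], [[0, 0, 0], [-0.03, 0.027, 0], 0], [[0, 0, 0], [-0.03, 0.027, 0], 0], [[0, 0, 0], [-0.03, 0.027, 0], 0], [[0, 0, 0], [-0.025, 0.022, 0], 0], [[0, 0, 0], [-0.012, 0.015, 0], 0], [[0, 0, 0], [0, 0, 0], 0], [[0, 0, 0], [0, 0, 0], 0]]}}

```text
time: 6.65
ee_pos: [0.63, -0.1557, 0.218]
tcp_rot: [-179.8, -0.0, 82.7]
wrist_force: [-0.8, -0.2, -2.8]
opening: 0.0468
grasp_force: 37.3
```

```bash
cat >> h.py <<'E'
SP={1:(.6705,.122),2:(.6585,.028),3:(.647,-.066),4:(.6355,-.160)}
def spots(cam,c,d=None):
    K=np.array(c['camera_matrix']);o=world(c,[0,0,0])
    for r in cut_out('spot_1',cam):
        ct=max(cv2.findContours(r['mask'].astype(np.uint8),0,1)[0],key=cv2.contourArea)
        if len(ct)<5: continue
        (u,v),ax,_=cv2.fitEllipse(ct); ray=np.array(c['R']).T@np.array([(u-K[0,2])/K[0,0],(v-K[1,2])/K[1,1],1])
        print('spot',round(r['score'],2),(o+ray*(.015-o[2])/ray[2]).round(4),np.round(ax))
E
python3 - <<'E'
from h import *
go([.6355,-.160,.142]); o=get_obs(); print(o['opening'],o['grasp_force'],o['wrist_force'])
p,d,c=snap('wrist','w2.png'); spots('wrist',c)
for cam in ['scene','side']:
    p,d,c=snap(cam,cam+'1.png'); 
    for r in mark_of('mill',cam): print(cam,round(r['score'],2),world(c,r['xyz']).round(4))
E
```

```text
t 6.65 pos [ 0.63   -0.1557  0.218 ] rot [-179.8   -0.    82.7] -> tool shift [-0.0036  0.0062  0.076 ]
0.04676489870643579 37.28427660651505 [-0.80967668 -0.18016284 -2.75765848]
spot 0.88 [ 0.6401 -0.1502  0.015 ] [47. 58.]
spot 0.8 [0.6562 0.0099 0.015 ] [35. 76.]
spot 0.75 [ 0.6483 -0.0628  0.015 ] [68. 73.]
scene 0.82 [ 0.6285 -0.1532  0.0962]
side 0.68 [ 0.6341 -0.1526  0.097 ]
```

View pics/w2.png

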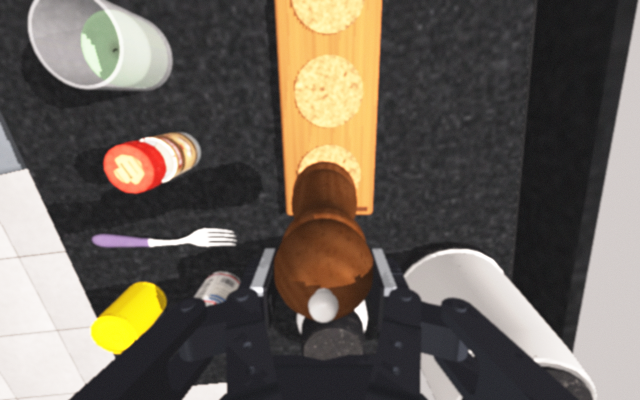

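The mill hangs upright at (325,260), just short of spot 4 at (328,165). I'll correct it a few mm and lower it.

{"name": "servo_tool", "arguments": {"moves": [[[0, 0, 0], [-0.004, 0.006, 0.01], 0], [[0, 0, 0], [0, 0, 0.02], 0], [[0, 0, 0], [0, 0, 0.02], 0], [[0, 0, 0], [0, 0, 0.015], 0], [[0, 0, 0], [0, 0, 0.006], 0], [[0, 0, 0], [0, 0, 0.003], 0], [[0, 0, 0], [0, 0, 0.002], 0], [[0, 0, 0], [0, 0, 0.001], 0], [[0, 0, 0], [0, 0, 0], 0]]}}

```text
time: 7.85
ee_pos: [0.6362, -0.1605, 0.1434]
tcp_rot: [180.0, 0.0, 82.7]
wrist_force: [-0.6, 0.6, -3.0]
opening: 0.0467
grasp_force: 37.3
```

Run:
```python
from h import *
go([.6355,-.160,.137]); o=get_obs(); print(o['opening'],o['grasp_force'],o['wrist_force'])
```

```text
t 7.85 pos [ 0.6362 -0.1605  0.1434] rot [180.    0.   82.7] -> tool shift [ 0.0004 -0.0008  0.0064]
0.04670479967865336 37.28888702346012 [-0.571846    0.55239141 -2.98337679]
```

{"name": "servo_tool", "arguments": {"moves": [[[0, 0, 0], [0, 0, 0.003], 0], [[0, 0, 0], [0, 0, 0.002], 0], [[0, 0, 0], [0, 0, 0.001], 0], [[0, 0, 0], [0, 0, 0.001], 0], [[0, 0, 0], [0, 0, 0], 0]]}}

```text
time: 8.35
ee_pos: [0.6361, -0.1605, 0.1371]
tcp_rot: [179.9, 0.0, 82.7]
wrist_force: [-1.5, -0.3, 5.6]
opening: 0.0468
grasp_force: 37.9
```

{"name": "servo_tool", "arguments": {"moves": [[[0, 0, 0], [0, 0, 0], 100], [[0, 0, 0], [0, 0, 0], 100], [[0, 0, 0], [0, 0, 0], 100], [[0, 0, 0], [0, 0, 0], 100], [[0, 0, 0], [0, 0, 0], 100], [[0, 0, 0], [0, 0, -0.01], 100], [[0, 0, 0], [0, 0, -0.03], 100], [[0, 0, 0], [0, 0, -0.04], 100], [[0, 0, 0], [0, 0, -0.03], 100], [[0, 0, 0], [0, 0, 0], 100]]}}

```text
time: 9.35
ee_pos: [0.637, -0.1607, 0.2518]
tcp_rot: [179.6, 0.1, 82.7]
wrist_force: [1.3, -0.4, 0.0]
opening: 0.0854
grasp_force: 0.0
```

{"name": "servo_tool", "arguments": {"moves": [[[0, 0, 0], [0.005, -0.03, 0], 100], [[0, 0, 0], [0.005, -0.03, 0], 100], [[0, 0, 0], [0.005, -0.03, 0], 100], [[0, 0, 0], [0.005, -0.03, 0], 100], [[0, 0, 0], [0.005, -0.03, 0.01], 100], [[0, 0, 0], [0.005, -0.03, 0.01], 100], [[0, 0, 0], [0, 0, 0], 100], [[0, 0, 0], [0, 0, 0], 100]]}}

```text
time: 10.15
ee_pos: [0.4611, -0.1077, 0.2262]
tcp_rot: [179.9, 0.0, 82.7]
wrist_force: [0.0, -0.3, 0.8]
opening: 0.0854
grasp_force: 0.0
```

Run:
```python
from h import *
go([.4625,-.109,.08])
p,d,c=snap('wrist'); 
for r in mark_of('spice','wrist'): print(round(r['score'],2),world(c,r['xyz']).round(4))
X=cloud(c,d); q=X[np.hypot(X[:,0]-.4625,X[:,1]+.11)<.05]; t=q[(q[:,2]>.1)&(q[:,2]<.115)]
print(cv2.minEnclosingCircle(t[:,:2].astype(np.float32)))
for cam in ['scene','side']:
    p,d,c=snap(cam,cam+'2.png')
    for r in mark_of('mill',cam): print(cam,round(r['score'],2),world(c,r['xyz']).round(4))
```

```text
t 10.15 pos [ 0.4611 -0.1077  0.2262] rot [179.9   0.   82.7] -> tool shift [-0.0011  0.0014  0.1463]
0.9 [ 0.4624 -0.1067 -0.0018]
0.38 [ 0.4625 -0.3055  0.0037]
((0.46316903829574585, -0.1068485751748085), 0.02207856811583042)
scene 0.74 [ 0.6361 -0.16    0.0128]
side 0.59 [ 0.6378 -0.1586  0.0149]
```

View pics/side2.png

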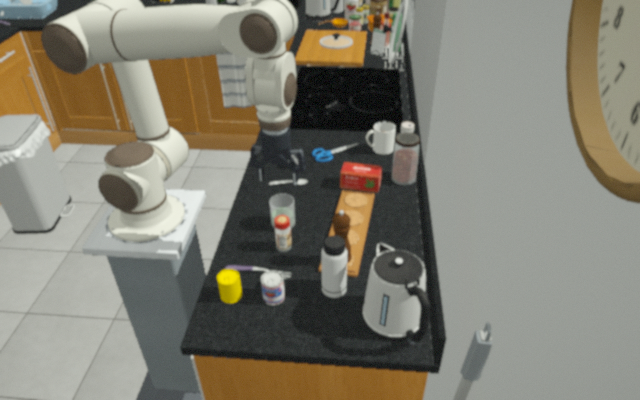

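Side view: the mill stands upright on spot 4 at (342,240), next to the flask. Next is the spice jar.

{"name": "servo_tool", "arguments": {"moves": [[[0, 0, 0], [0, 0.0015, 0.03], 100], [[0, 0, 0], [0, 0, 0.04], 100], [[0, 0, 0], [0, 0, 0.04], 100], [[0, 0, 0], [0, 0, 0.03], 100], [[0, 0, 0], [0, 0, 0.01], 100], [[0, 0, 0], [0, 0, 0], 0], [[0, 0, 0], [0, 0, 0], 0], [[0, 0, 0], [0, 0, 0], 0], [[0, 0, 0], [0, 0, 0], 0], [[0, 0, 0], [0, 0, 0], 0], [[0, 0, 0], [0, 0, 0], 0], [[0, 0, 0], [0, 0, 0], 0]]}}

```text
time: 11.65
ee_pos: [0.4638, -0.1082, 0.0779]
tcp_rot: [179.8, 0.0, 82.7]
wrist_force: [-1.0, -0.3, 7.0]
opening: 0.0437
grasp_force: 35.2
```

{"name": "servo_tool", "arguments": {"moves": [[[0, 0, 0], [0, 0, -0.025], 0], [[0, 0, 0], [0, 0, -0.035], 0], [[0, 0, 0], [0, 0, -0.02], 0], [[0, 0, 0], [0, 0, 0], 0]]}}

```text
time: 12.05
ee_pos: [0.4643, -0.1083, 0.1596]
tcp_rot: [179.7, 0.0, 82.7]
wrist_force: [-0.7, 1.0, -1.8]
opening: 0.043
grasp_force: 36.1
```

Run:
```python
from h import *
go([.647,-.065,.156]); o=get_obs(); print(o['opening'],o['grasp_force'],o['wrist_force'])
p,d,c=snap('wrist')
for r in mark_of('spice','wrist'): print(round(r['score'],2),world(c,r['xyz']).round(4))
spots('wrist',c)
```

```text
t 12.05 pos [ 0.4643 -0.1083  0.1596] rot [179.7   0.   82.7] -> tool shift [0.0662 0.1757 0.0046]
0.04297433231727708 36.13539397716522 [-0.68711753  0.99644736 -1.82779706]
0.76 [ 0.461  -0.1062  0.0804]
spot 0.94 [0.6563 0.0159 0.015 ] [55. 95.]
spot 0.85 [ 0.6476 -0.0626  0.015 ] [72. 89.]
spot 0.78 [ 0.6375 -0.1571  0.015 ] [60. 73.]
spot 0.72 [ 0.4539 -0.1956  0.015 ] [ 91. 149.]
```

{"name": "servo_tool", "arguments": {"moves": [[[0, 0, 0], [0.008, 0.012, 0], 0], [[0, 0, 0], [0.01, 0.025, 0], 0], [[0, 0, 0], [0.01, 0.028, 0], 0], [[0, 0, 0], [0.01, 0.028, 0], 0], [[0, 0, 0], [0.01, 0.028, 0], 0], [[0, 0, 0], [0.01, 0.028, 0], 0], [[0, 0, 0], [0.008, 0.02, 0], 0], [[0, 0, 0], [0, 0.008, 0.01], 0], [[0, 0, 0], [0, 0, 0.02], 0], [[0, 0, 0], [0, 0, 0.02], 0], [[0, 0, 0], [0, 0, 0], 0]]}}

```text
time: 13.3
ee_pos: [0.6447, -0.0648, 0.1012]
tcp_rot: [-179.6, 0.0, 82.7]
wrist_force: [0.7, -0.0, -0.7]
opening: 0.0436
grasp_force: 36.2
```

Run:
```python
from h import *
go([.647,-.065,.093]); o=get_obs(); print(o['opening'],o['grasp_force'],o['wrist_force'])
```

```text
t 13.3 pos [ 0.6447 -0.0648  0.1012] rot [-179.6    0.    82.7] -> tool shift [0.0001 0.0024 0.0081]
0.043616676114213694 36.21543109416962 [ 0.67098924 -0.00357822 -0.65546053]
```

{"name": "servo_tool", "arguments": {"moves": [[[0, 0, 0], [0, 0.002, 0.003], 0], [[0, 0, 0], [0, 0, 0.002], 0], [[0, 0, 0], [0, 0, 0.002], 0], [[0, 0, 0], [0, 0, 0.001], 0], [[0, 0, 0], [0, 0, 0], 0], [[0, 0, 0], [0, 0, 0], 0]]}}

```text
time: 13.9
ee_pos: [0.6487, -0.0653, 0.0981]
tcp_rot: [180.0, -0.0, 82.7]
wrist_force: [0.4, -0.1, -1.5]
opening: 0.0437
grasp_force: 36.2
```

{"name": "servo_tool", "arguments": {"moves": [[[0, 0, 0], [0, -0.001, 0.003], 0], [[0, 0, 0], [0, 0, 0.002], 0], [[0, 0, 0], [0, 0, 0.001], 0], [[0, 0, 0], [0, 0, 0], 0]]}}

```text
time: 14.3
ee_pos: [0.6477, -0.0651, 0.0929]
tcp_rot: [179.9, -0.0, 82.7]
wrist_force: [-3.5, 0.6, 7.8]
opening: 0.0434
grasp_force: 37.0
```

{"name": "servo_tool", "arguments": {"moves": [[[0, 0, 0], [0, 0, 0], 100], [[0, 0, 0], [0, 0, 0], 100], [[0, 0, 0], [0, 0, 0], 100], [[0, 0, 0], [0, 0, 0], 100], [[0, 0, 0], [0, 0, 0], 100], [[0, 0, 0], [0, 0, -0.01], 100], [[0, 0, 0], [0, 0, -0.03], 100], [[0, 0, 0], [0, 0, -0.04], 100], [[0, 0, 0], [0, 0, -0.04], 100], [[0, 0, 0], [0, -0.03, -0.02], 100], [[0, 0, 0], [0, -0.04, 0], 100], [[0, 0, 0], [0, -0.04, 0], 100]]}}

```text
time: 15.5
ee_pos: [0.5378, -0.051, 0.2331]
tcp_rot: [179.9, -0.0, 82.7]
wrist_force: [-0.9, 0.5, 0.1]
opening: 0.0858
grasp_force: 0.0
```

{"name": "servo_tool", "arguments": {"moves": [[[0, 0, 0], [-0.035, -0.02, 0], 100], [[0, 0, 0], [-0.035, -0.02, 0], 100], [[0, 0, 0], [-0.035, 0, 0], 100], [[0, 0, 0], [-0.035, 0, 0], 100], [[0, 0, 0], [-0.035, 0, 0], 100], [[0, 0, 0], [-0.035, 0, 0.01], 100], [[0, 0, 0], [-0.035, 0, 0.01], 100], [[0, 0, 0], [-0.021, 0, 0.01], 100], [[0, 0, 0], [0, 0, 0], 100], [[0, 0, 0], [0, 0, 0], 100]]}}

```text
time: 16.5
ee_pos: [0.4648, -0.3099, 0.2023]
tcp_rot: [180.0, -0.0, 82.6]
wrist_force: [-0.4, 0.1, 0.7]
opening: 0.0856
grasp_force: 0.0
```

Run:
```python
from h import *
p,d,c=snap('wrist')
for r in mark_of('tin','wrist'): print(round(r['score'],2),world(c,r['xyz']).round(4))
X=cloud(c,d); q=X[np.hypot(X[:,0]-.465,X[:,1]+.31)<.05]; t=q[(q[:,2]>.067)&(q[:,2]<.08)]
print(cv2.minEnclosingCircle(t[:,:2].astype(np.float32)))
go([.465,-.31,.03])
for cam in ['scene','side']:
    p,d,c=snap(cam)
    for n in ('mill','spice','tin'):
      for r in mark_of(n,cam): print(cam,n,round(r['score'],2),world(c,r['xyz']).round(4))
```

```text
0.83 [ 0.3509 -0.3112 -0.0017]
0.55 [ 0.4632 -0.3064 -0.0037]
((0.46542081236839294, -0.3072798252105713), 0.028811883181333542)
t 16.6 pos [ 0.4653 -0.3093  0.2028] rot [179.9   0.   82.7] -> tool shift [-0.0007 -0.0004  0.1728]
scene mill 0.63 [ 0.6366 -0.1586  0.0135]
scene spice 0.85 [ 0.6438 -0.0653  0.0127]
scene spice 0.57 [0.6621 0.0249 0.0104]
scene tin 0.72 [ 0.4633 -0.306   0.0027]
scene tin 0.6 [ 0.3501 -0.3137 -0.0007]
side mill 0.76 [ 0.6416 -0.1559  0.0121]
side spice 0.47 [ 0.6468 -0.0626  0.0063]
side spice 0.45 [ 0.6365 -0.1649  0.0114]
side tin 0.73 [ 0.4719 -0.312  -0.0039]
side tin 0.61 [ 0.3537 -0.3079 -0.0012]
```

{"name": "servo_tool", "arguments": {"moves": [[[0, 0, 0], [0.001, 0, 0.03], 100], [[0, 0, 0], [0, 0, 0.045], 100], [[0, 0, 0], [0, 0, 0.045], 100], [[0, 0, 0], [0, 0, 0.035], 100], [[0, 0, 0], [0, 0, 0.018], 100], [[0, 0, 0], [0, 0, 0], 100], [[0, 0, 0], [0, 0, 0], 0], [[0, 0, 0], [0, 0, 0], 0], [[0, 0, 0], [0, 0, 0], 0], [[0, 0, 0], [0, 0, 0], 0], [[0, 0, 0], [0, 0, 0], 0], [[0, 0, 0], [0, 0, 0], 0]]}}

```text
time: 18.2
ee_pos: [0.4661, -0.3095, 0.0309]
tcp_rot: [179.8, 0.1, 82.7]
wrist_force: [-0.3, 0.1, 6.8]
opening: 0.0564
grasp_force: 38.0
```

{"name": "servo_tool", "arguments": {"moves": [[[0, 0, 0], [0, 0, 0], 0], [[0, 0, 0], [0, 0, -0.03], 0], [[0, 0, 0], [0, 0, -0.045], 0], [[0, 0, 0], [0, 0, -0.045], 0], [[0, 0, 0], [0, 0, -0.03], 0], [[0, 0, 0], [0, 0, 0], 0]]}}

```text
time: 18.8
ee_pos: [0.4667, -0.3099, 0.1846]
tcp_rot: [179.6, 0.2, 82.7]
wrist_force: [0.0, 0.3, -1.6]
opening: 0.0567
grasp_force: 38.1
```

Run:
```python
from h import *
go([.6585,.029,.18]); o=get_obs(); print(o['opening'],o['grasp_force'],o['wrist_force'])
```

```text
t 18.8 pos [ 0.4667 -0.3099  0.1846] rot [179.6   0.2  82.7] -> tool shift [0.3606 0.147  0.0044]
0.056680590954971556 38.116854429244995 [ 0.01135754  0.25954599 -1.58816141]
```

{"name": "servo_tool", "arguments": {"moves": [[[0, 0, 0], [0.02, 0, 0], 0], [[0, 0, 0], [0.035, 0, 0], 0], [[0, 0, 0], [0.035, 0, 0], 0], [[0, 0, 0], [0.035, 0, 0], 0], [[0, 0, 0], [0.035, 0, 0], 0], [[0, 0, 0], [0.035, 0, 0], 0], [[0, 0, 0], [0.035, 0.01, 0], 0], [[0, 0, 0], [0.035, 0.02, 0], 0], [[0, 0, 0], [0.035, 0.025, 0], 0], [[0, 0, 0], [0.03, 0.025, 0], 0], [[0, 0, 0], [0.02, 0.025, 0], 0], [[0, 0, 0], [0.01, 0.02, 0], 0]]}}

```text
time: 20.0
ee_pos: [0.636, 0.0343, 0.1777]
tcp_rot: [-179.9, -0.0, 82.8]
wrist_force: [1.0, -0.4, -1.9]
opening: 0.0567
grasp_force: 38.2
```

{"name": "servo_tool", "arguments": {"moves": [[[0, 0, 0], [0, 0.016, 0], 0], [[0, 0, 0], [0, 0.006, 0.01], 0], [[0, 0, 0], [0, 0, 0.02], 0], [[0, 0, 0], [0, 0, 0.02], 0], [[0, 0, 0], [0, 0, 0], 0], [[0, 0, 0], [0, 0, 0], 0]]}}

```text
time: 20.6
ee_pos: [0.6561, 0.0292, 0.1285]
tcp_rot: [-179.9, 0.0, 82.7]
wrist_force: [-0.1, -0.4, -1.3]
opening: 0.0566
grasp_force: 38.3
```

Run:
```python
from h import *
go([.6585,.029,.046]); o=get_obs(); print(o['opening'],o['grasp_force'],o['wrist_force'])
p,d,c=snap('wrist','w3.png'); spots('wrist',c)
```

```text
t 20.6 pos [0.6561 0.0292 0.1285] rot [-179.9    0.    82.7] -> tool shift [0.0001 0.0025 0.0825]
0.05660172830690352 38.28995704650879 [-0.0934983  -0.36789192 -1.32276612]
spot 0.92 [0.6606 0.0415 0.015 ] [56. 85.]
spot 0.62 [0.6701 0.1262 0.015 ] [91. 99.]
```

View pics/w3.png

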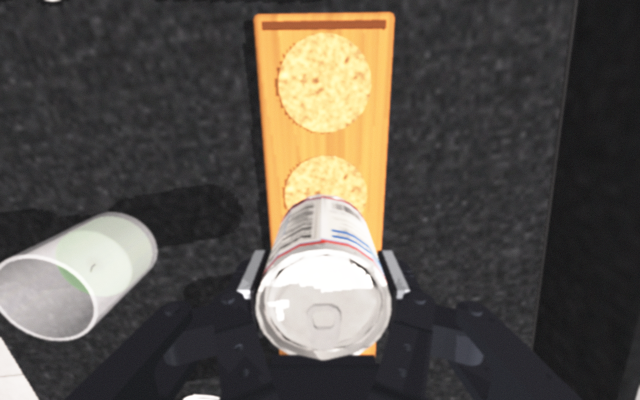

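The tin is at (322,290), aligned with spot 2 at (325,190). I'll lower it.

{"name": "servo_tool", "arguments": {"moves": [[[0, 0, 0], [0.001, 0.002, 0.02], 0], [[0, 0, 0], [0, 0, 0.025], 0], [[0, 0, 0], [0, 0, 0.015], 0], [[0, 0, 0], [0, 0, 0.01], 0], [[0, 0, 0], [0, 0, 0.004], 0], [[0, 0, 0], [0, 0, 0], 0], [[0, 0, 0], [0, 0, 0], 0]]}}

```text
time: 21.4
ee_pos: [0.6594, 0.0302, 0.0559]
tcp_rot: [179.9, -0.0, 82.7]
wrist_force: [0.2, 0.3, -1.7]
opening: 0.0566
grasp_force: 38.3
```

{"name": "servo_tool", "arguments": {"moves": [[[0, 0, 0], [0, -0.001, 0.004], 0], [[0, 0, 0], [0, 0, 0.003], 0], [[0, 0, 0], [0, 0, 0.002], 0], [[0, 0, 0], [0, 0, 0.001], 0], [[0, 0, 0], [0, 0, 0], 0], [[0, 0, 0], [0, 0, 0], 0]]}}

```text
time: 22.0
ee_pos: [0.6579, 0.0304, 0.0459]
tcp_rot: [180.0, -0.0, 82.7]
wrist_force: [-4.0, 0.3, 5.2]
opening: 0.0566
grasp_force: 38.9
```

{"name": "servo_tool", "arguments": {"moves": [[[0, 0, 0], [0, 0, 0], 100], [[0, 0, 0], [0, 0, 0], 100], [[0, 0, 0], [0, 0, 0], 100], [[0, 0, 0], [0, 0, 0], 100], [[0, 0, 0], [0, 0, 0], 100], [[0, 0, 0], [0, 0, -0.01], 100], [[0, 0, 0], [0, 0, -0.03], 100], [[0, 0, 0], [0, 0, -0.04], 100], [[0, 0, 0], [0, 0, -0.04], 100], [[0, 0, 0], [0, -0.02, -0.02], 100], [[0, 0, 0], [0.01, -0.035, 0], 100], [[0, 0, 0], [0.02, -0.035, 0], 100]]}}

```text
time: 23.2
ee_pos: [0.5721, 0.0711, 0.1864]
tcp_rot: [179.9, -0.0, 82.6]
wrist_force: [0.9, -0.7, 1.4]
opening: 0.0854
grasp_force: 0.0
```

{"name": "servo_tool", "arguments": {"moves": [[[0, 0, 0], [0.03, -0.035, 0], 100], [[0, 0, 0], [0.03, -0.035, 0], 100], [[0, 0, 0], [0.03, -0.035, 0], 100], [[0, 0, 0], [0.03, -0.035, 0], 100], [[0, 0, 0], [0.03, -0.027, 0], 100], [[0, 0, 0], [0.03, 0, 0], 100], [[0, 0, 0], [0.03, 0, 0], 100], [[0, 0, 0], [0.03, 0, 0], 100], [[0, 0, 0], [0, 0, 0], 100], [[0, 0, 0], [0, 0, 0], 100]]}}

```text
time: 24.2
ee_pos: [0.4372, 0.3312, 0.1852]
tcp_rot: [-180.0, 0.0, 82.7]
wrist_force: [-0.0, 0.0, 0.1]
opening: 0.085
grasp_force: 0.0
```

Run:
```python
from h import *
p,d,c=snap('wrist')
for r in mark_of('cup','wrist'): print(round(r['score'],2),world(c,r['xyz']).round(4))
X=cloud(c,d); q=X[np.hypot(X[:,0]-.437,X[:,1]-.333)<.05]; t=q[(q[:,2]>.034)&(q[:,2]<.05)]
print(cv2.minEnclosingCircle(t[:,:2].astype(np.float32)),t[:,2].max())
go([.437,.333,.012])
for cam in ['scene','side']:
    p,d,c=snap(cam)
    for n in ('mill','spice','tin'):
      for r in mark_of(n,cam): print(cam,n,round(r['score'],2),world(c,r['xyz']).round(4))
```

```text
0.91 [0.4359 0.3376 0.003 ]
((0.43801039457321167, 0.33468928933143616), 0.022726379334926605) 0.042352190261006784
t 24.3 pos [0.4374 0.3303 0.1853] rot [180.   -0.   82.7] -> tool shift [ 0.0026 -0.0008  0.1733]
scene mill 0.75 [ 0.6353 -0.1607  0.0132]
scene spice 0.75 [ 0.6451 -0.0707  0.0111]
scene tin 0.89 [ 0.3488 -0.3131 -0.0027]
scene tin 0.26 [ 0.6255 -0.2706  0.003 ]
side mill 0.92 [ 0.6382 -0.1592  0.0171]
side spice 0.68 [ 0.6453 -0.0652  0.0103]
side tin 0.86 [0.6624 0.0271 0.0139]
side tin 0.77 [ 0.355  -0.3096 -0.0023]
```

{"name": "servo_tool", "arguments": {"moves": [[[0, 0, 0], [0.002, 0, 0.03], 100], [[0, 0, 0], [0.001, 0, 0.045], 100], [[0, 0, 0], [0, 0, 0.045], 100], [[0, 0, 0], [0, 0, 0.035], 100], [[0, 0, 0], [0, 0, 0.015], 100], [[0, 0, 0], [0, 0, 0.005], 100], [[0, 0, 0], [0, 0, 0], 100], [[0, 0, 0], [0, 0, 0], 0], [[0, 0, 0], [0, 0, 0], 0], [[0, 0, 0], [0, 0, 0], 0], [[0, 0, 0], [0, 0, 0], 0], [[0, 0, 0], [0, 0, 0], 0]], "force": 25}}

```text
time: 25.9
ee_pos: [0.4385, 0.3343, 0.0113]
tcp_rot: [179.9, -0.1, 82.7]
wrist_force: [-1.4, -0.7, 5.9]
opening: 0.0433
grasp_force: 25.1
```

{"name": "servo_tool", "arguments": {"moves": [[[0, 0, 0], [0, 0, 0], 0], [[0, 0, 0], [0, 0, 0], 0], [[0, 0, 0], [0, 0, 0], 0], [[0, 0, 0], [0, 0, 0], 0]]}}

```text
time: 26.3
ee_pos: [0.4385, 0.3343, 0.0113]
tcp_rot: [179.9, -0.1, 82.7]
wrist_force: [-0.9, -0.7, 5.0]
opening: 0.0432
grasp_force: 25.1
```

{"name": "servo_tool", "arguments": {"moves": [[[0, 0, 0], [0, 0, -0.03], 0], [[0, 0, 0], [0, 0, -0.045], 0], [[0, 0, 0], [0, 0, -0.045], 0], [[0, 0, 0], [-0.015, 0.015, 0], 0], [[0, 0, 0], [-0.025, 0.025, 0], 0], [[0, 0, 0], [-0.03, 0.03, 0], 0], [[0, 0, 0], [-0.03, 0.03, 0], 0], [[0, 0, 0], [-0.03, 0.03, 0], 0], [[0, 0, 0], [-0.03, 0.03, 0], 0], [[0, 0, 0], [-0.021, 0.03, 0], 0], [[0, 0, 0], [0, 0.03, 0], 0], [[0, 0, 0], [0, 0.02, 0], 0]]}}

```text
time: 27.5
ee_pos: [0.6545, 0.1223, 0.13]
tcp_rot: [180.0, -0.0, 82.6]
wrist_force: [-0.4, 0.1, -0.5]
opening: 0.0429
grasp_force: 25.8
```

{"name": "servo_tool", "arguments": {"moves": [[[0, 0, 0], [0, 0.012, 0], 0], [[0, 0, 0], [0, 0.005, 0], 0], [[0, 0, 0], [0, 0, 0], 0], [[0, 0, 0], [0, 0, 0], 0]]}}

```text
time: 27.9
ee_pos: [0.6692, 0.1218, 0.1299]
tcp_rot: [-180.0, 0.0, 82.7]
wrist_force: [0.9, -0.4, -0.6]
opening: 0.0434
grasp_force: 25.8
```

Run:
```python
from h import *
go([.6705,.1235,.0265]); o=get_obs(); print(o['opening'],o['grasp_force'],o['wrist_force'])
```

```text
t 27.9 pos [0.6692 0.1218 0.1299] rot [-180.     0.    82.7] -> tool shift [0.0019 0.0011 0.1034]
0.043445865241549 25.798288016812876 [ 0.89600849 -0.39471138 -0.62269315]
```

{"name": "servo_tool", "arguments": {"moves": [[[0, 0, 0], [0.002, 0.001, 0.02], 0], [[0, 0, 0], [0, 0, 0.03], 0], [[0, 0, 0], [0, 0, 0.025], 0], [[0, 0, 0], [0, 0, 0.015], 0], [[0, 0, 0], [0, 0, 0.006], 0], [[0, 0, 0], [0, 0, 0], 0], [[0, 0, 0], [0, 0, 0], 0]]}}

```text
time: 28.6
ee_pos: [0.6715, 0.1236, 0.0353]
tcp_rot: [179.9, -0.0, 82.7]
wrist_force: [0.8, 0.1, 0.5]
opening: 0.0435
grasp_force: 25.8
```

{"name": "servo_tool", "arguments": {"moves": [[[0, 0, 0], [0, -0.001, 0.004], 0], [[0, 0, 0], [0, 0, 0.002], 0], [[0, 0, 0], [0, 0, 0.001], 0], [[0, 0, 0], [0, 0, 0.001], 0], [[0, 0, 0], [0, 0, 0], 0], [[0, 0, 0], [0, 0, 0], 0]]}}

```text
time: 29.2
ee_pos: [0.67, 0.1235, 0.0263]
tcp_rot: [180.0, -0.0, 82.7]
wrist_force: [-2.2, -0.8, 4.0]
opening: 0.0432
grasp_force: 26.0
```

Contact. Release, rise and back off so the cameras can see the row.

{"name": "servo_tool", "arguments": {"moves": [[[0, 0, 0], [0, 0, 0], 100], [[0, 0, 0], [0, 0, 0], 100], [[0, 0, 0], [0, 0, 0], 100], [[0, 0, 0], [0, 0, 0], 100], [[0, 0, 0], [0, 0, 0], 100], [[0, 0, 0], [0, 0, -0.01], 100], [[0, 0, 0], [0, 0, -0.03], 100], [[0, 0, 0], [0, 0, -0.045], 100], [[0, 0, 0], [0, 0, -0.045], 100], [[0, 0, 0], [0, 0, -0.045], 100], [[0, 0, 0], [0, -0.03, -0.045], 100], [[0, 0, 0], [0, -0.04, -0.02], 100]]}}

```text
time: 30.4
ee_pos: [0.6034, 0.1321, 0.2664]
tcp_rot: [179.8, -0.1, 82.6]
wrist_force: [0.3, 0.5, 0.9]
opening: 0.0854
grasp_force: 0.0
```

{"name": "servo_tool", "arguments": {"moves": [[[0, 0, 0], [0, -0.045, 0], 100], [[0, 0, 0], [0, -0.045, 0], 100], [[0, 0, 0], [0, -0.045, 0], 100], [[0, 0, 0], [0, 0, 0], 100], [[0, 0, 0], [0, 0, 0], 100], [[0, 0, 0], [0, 0, 0], 100]]}}

```text
time: 31.0
ee_pos: [0.4696, 0.1494, 0.2629]
tcp_rot: [179.9, -0.0, 82.7]
wrist_force: [0.6, 0.6, 0.1]
opening: 0.0854
grasp_force: 0.0
```

Run:
```python
from h import *
for cam in ['scene','side','wrist']:
    p,d,c=snap(cam,cam+'9.png')
    for n in ('mill','spice','tin','cup','flask','tea_box'):
      for r in mark_of(n,cam): print(cam,n,round(r['score'],2),world(c,r['xyz']).round(4))
    if cam!='side': spots(cam,c)
p,d,c=snap('scene'); cv2.imwrite('pics/crop.png',cv2.resize(p[80:280,180:400,::-1],None,fx=3,fy=3))
```

```text
scene mill 0.58 [ 0.6344 -0.1621  0.0155]
scene spice 0.5 [ 0.6471 -0.0676  0.0134]
scene tin 0.84 [0.6549 0.0326 0.0165]
scene tin 0.77 [ 0.348  -0.3146 -0.0026]
scene cup 0.69 [0.6675 0.1231 0.0173]
scene flask 0.71 [ 0.6244 -0.2697  0.0008]
scene flask 0.32 [0.6575 0.0287 0.014 ]
scene tea_box 0.56 [ 0.6872  0.2292 -0.002 ]
spot 0.68 [0.654  0.0304 0.015 ] [15. 22.]
spot 0.5 [0.6653 0.1223 0.015 ] [18. 23.]
side mill 0.89 [ 0.6393 -0.1579  0.0158]
side spice 0.71 [ 0.6463 -0.0656  0.0046]
side tin 0.87 [0.6626 0.026  0.0129]
side tin 0.65 [ 0.3548 -0.3082 -0.002 ]
side tin 0.61 [ 0.6451 -0.066   0.0099]
side cup 0.53 [0.6726 0.1187 0.0117]
side cup 0.15 [0.659  0.0254 0.0138]
side flask 0.9 [ 0.6263 -0.2654 -0.002 ]
side tea_box 0.71 [ 0.682   0.2283 -0.0045]
wrist spice 0.66 [ 0.6448 -0.064   0.0167]
wrist tin 0.78 [0.6559 0.0323 0.0136]
wrist cup 0.98 [0.6675 0.1276 0.0189]
wrist tea_box 0.67 [ 6.826e-01  2.319e-01 -2.000e-04]
spot 0.97 [ 0.6583 -0.042   0.015 ] [16. 40.]
spot 0.71 [0.6594 0.0313 0.015 ] [43. 50.]
```

View pics/crop.png

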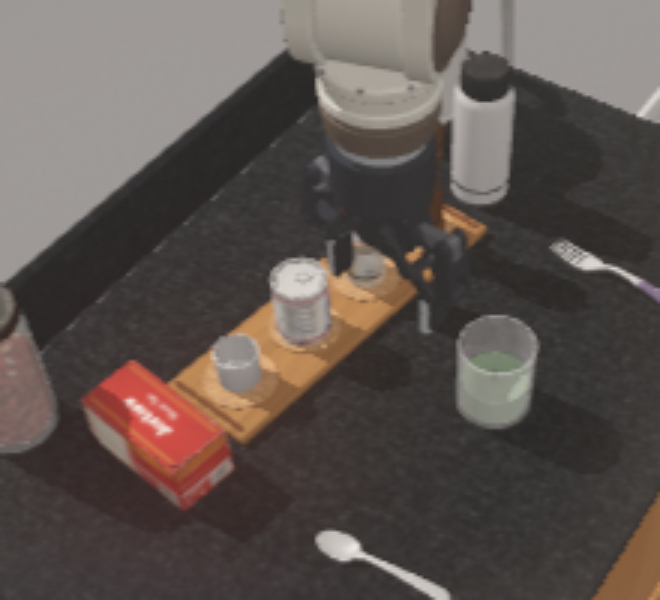

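View pics/wrist9.png

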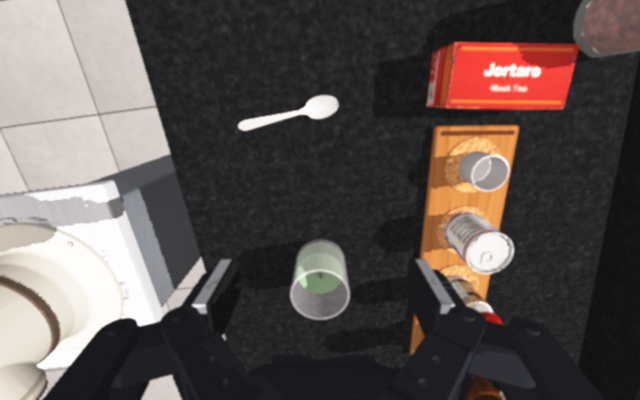

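The crop shows the cup at (235,365), the tin at (300,300) and the spice jar at (365,265) standing centred on their corks. The mill is partly hidden by the arm but measures on spot 4 at the right height. Flask and carton measure as before.

```bash
python3 -c "
from workcell import *
print(job_done())"
```

```text
the job is handed in; nothing more can be done
None
```

The job is handed in: mill, spice jar, tin and cup stand upright on spots 4 to 1, from the flask to the tea carton, each measured within about 5 mm of its spot's centre, and the flask and carton have not moved; the judge's result was not shown.

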